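# Set the bench valve to two turns open

## Robot

A 7-joint arm with a two-finger parallel gripper is mounted at the origin on the work surface. World frame = base frame: x ahead of the robot, y to its left, z up, the work surface at z = 0. Lengths are in m, angles in rad, forces in N, time in s.
With the tool pointing down it reaches from about 0.4 to 0.85 m from the base axis. Payload 4.5 kg.
Tool frame: the origin (TCP) lies on the centre line of the jaws, within the pads' length; the fingertips stand 8 mm ahead of it and the grasp point (between the pads) lies 11 mm behind it; z points along the fingers, x is the direction in which the jaws open and shut, and the axes are right-handed (so a half turn about z gives the same grasp; the last joint's range is limited). The gripper opens to 88 mm and grips with 3 to 60 N. Pads are 18 mm wide; open, the fingers measure 123 mm over their backs; the gripper's body (75 mm by 187 mm) begins 45 mm behind the grasp point.
Start: joints at [-1.168, 0.689, -0.195, 1.565, 0.157, 0.902, -0.215], TCP at [0.225, 0.583, 0.247] pointing down, gripper open.
Joint ranges: [-3.01, 3.01], [-0.46, 2.08], [-1.47, 1.51], [0.13, 2.56], [-1, 4.14], [0.04, 2.09], [-2.66, 2.66]. Speed limits (rad/s): [2.57, 2.57, 3.14, 3.14, 3.14, 3.14, 3.14].

## Interface

Orientations are given as a unit quaternion [x, y, z, w].
In Python, from plant import r gives the robot as it stands.
- The arm moves only by the shell command python3 -m pendant 'ROWS' [FORCE]. ROWS is JSON, a list of rows, each a list of 3 entries, a list of its own where there are three numbers: the turn, a rotation vector about the tool's x, y, z in rad, then the shift along the tool's x, y, z in m, then the opening, from 0 (shut) to 1 (fully open). In form: [[[wx, wy, wz], [tx, ty, tz], claw], ...]. A call has 1 to 10 rows; each row is the pose to reach, as a shift and turn from the pose commanded when the call began, along the tool's axes at that moment; what a row does not reach only later rows make up. A row lasts 1/10 s, in which the tool goes at most 50 mm and 8.59 degrees, less where a joint would pass 70% of its speed; a pose out of reach is approached as far as the arm can. A call with a gripper value outside its range is refused whole. The fingers move at their own pace and stop on an object; FORCE is the grip in N (left out, the last holds). Time passes only in rows, so rows that repeat a pose let the fingers close. It gives the time, the measured TCP pose, the force and the opening at its end, in the units of the state.
- r.get_state(): the state, without advancing time (a new reading comes with each control period).
- r.snapshot(name): name is "side" or "top" or "wrist"; returns a dict with "image" (384x512x3 uint8, red, green, blue), "mtx" (3x3 intrinsics, pixels), "R" (3x3) and "t" (3): a world point X has camera coordinates R X + t; the wrist camera has in their place "T_tool_cam" (4x4, takes a point from camera to tool coordinates, whose origin is the TCP and whose axes are the tool frame's). Camera axes: x right, y down, z forward; pixel columns grow to the right and rows downward; lengths in m; the calibration is good to about 2 mm. A picture is of the moment at which its call begins: read the wrist's pose just before it. There is no depth.
- r.finish_job(): hands the job in, once; it reports no verdict.
The state is a dict: "clock": time; "q": joint angles; "qd": joint speeds; "joint_torque": joint torques, N m; "tool_pos": TCP position; "eef_rot": TCP orientation; "contact_force": force on the tool from outside, world axes, zero at the start; "moment": the same for the moment, N m; "opening": opening from 0.0 (shut) to 1.0 (fully open).
Only numpy, scipy, OpenCV 4.12 (cv2) and the standard library are available. Lean on these libraries where they do the work, as an engineer would, in place of code of your own. Each camera call takes 0.05 s, during which the arm holds its last target. There are 200 camera calls.

## Task

Lift the loose metal lid off the bench valve by its knob and set it down gently, upright, wholly on the flat square metal sheet, then let go of it. Then take the upright crank handle of the valve wheel, turn the wheel clockwise (seen from above) until it stops, and back it off counter-clockwise exactly two full turns. Finish with the gripper still gripping the crank handle there, and leave the other things on the bench undisturbed.

Things in the scene. Friction and masses are not known exactly. Their poses are not given: they have to be found in the camera images.
- valve: The valve, fixed to the bench, standing upright. Foot 124 mm across, a 164 mm flange whose top is 34 mm above the bench, and above it an open round pan, 140 mm outside diameter, rim 56 mm above the bench. Origin on the wheel's axis, at the bench; z up. Hidden under the lid at the start apart from foot and flange. Two short pipe stubs stick out of the foot along its x axis, within the flange's outline
- wheel (a joint): The valve wheel turns about the upright axis through the valve's origin. 0 = closed against its hard stop; the value grows as the wheel opens, counter-clockwise seen from above (radians). Plain friction of about 0.12 N m (2.4 N at the crank handle), no spring; it stays where it is left. The valve starts between a quarter of a turn and one turn open; the far end of its travel is at 18 rad
- crank_grip (a point): Middle of the part to grip of the crank handle: an upright round steel handle, 22 mm diameter, 50 mm long, standing on the wheel's rim 50 mm from the wheel's axis, that spins freely about its own upright axis (so the gripper need not turn with the wheel). Its foot is 60 mm, this point 90 mm and its top 110 mm above the bench. The wheel, 112 mm across over its rim, lies level inside the pan, its top 58 mm above the bench, so only the crank handle stands out of the pan
- crank: The crank handle itself; origin at its foot, 60 mm above the bench, on its own axis, z up (its x and y spin with the handle and mean nothing)
- lid: Loose bell-shaped metal lid, 154 mm outside diameter, wall 4 mm, closed flat top 84 mm above its lower edge, with a knob; about 0.32 kg (varies). At the start it sits on the valve's flange, over the pan and the crank handle (inside diameter 146 mm, 3 mm clear of the pan all round; inner depth 80 mm), so its lower edge must rise 80 mm or more before it moves sideways. Origin at the centre of its lower edge, z up
- lid_knob (a point): Middle of the lid's knob head, a round steel knob on top of the lid, 32 mm diameter, 22 mm tall, on a 12 mm tall neck of 20 mm diameter. This point is 111 mm above the lid's lower edge and 11 mm below the knob's top
- sheet: Flat square metal sheet, 240 x 240 mm, 2 mm thick, fixed on the bench and bare; on the other side of the robot's middle line from the valve. Origin at its centre at the bench surface, x and y along its edges
- pencil: flat carpenter's pencil, 120 x 14 x 8 mm, lying; loose bystander. Origin at the centre of its underside
- tin_cup: open sheet-metal cup, 72 mm across the mouth, 62 mm tall; loose bystander. Origin at the centre of its underside
- screwdriver: screwdriver lying flat, 200 mm long, 26 mm high; loose bystander. Origin at the middle of its length, long axis x
- flux_bottle: white plastic bottle, 48 mm across, 90 mm tall, standing; loose bystander. Origin at the centre of its underside
- hammer: hammer lying flat, 260 mm long, 26 mm high; loose bystander. Origin at the middle of its length, long axis x
- pliers: pliers lying flat, about 170 mm long, 16 mm high; loose bystander. Origin near the pivot, long axis x
- hacksaw: hacksaw lying flat, 400 mm long along its y, 100 mm across, 16 mm high; loose bystander. Origin on the blade line, 105 mm from the free end of its grip, underside
Mind the look-alikes: they are no part of the job. What is shaped like the lid but brown or purple is not meant.

How it is judged:
On the way, in this order (a step that is already met when the one before it is completed fails the run):
1. the lid stands upright on the sheet, let go (x of lid in the frame of sheet between -0.045 and 0.045 m and y of lid in the frame of sheet between -0.045 and 0.045 m and height (world z) of lid below 0.008 m and angle between lid's own z axis and vertical below 0.08 rad and linear speed of lid below 0.03 m/s and contact force between each of the arm, the fingers and lid below 0.2 N), for 0.2 s.
2. the wheel is turned clockwise to its stop (value of joint wheel below 0.1 rad), for 0.1 s.
At the end, for the whole second after the job is handed in: The wheel stands still two turns (12.57 rad, within 0.25 rad) open from its stop, the fingers grip the crank handle (over 3 N, grasp point within 18 mm of its axis), and the lid stands upright, still and untouched on the sheet, centred within 45 mm along both edges (all of step 1 and value of joint wheel between 12.3164 and 12.8164 rad and velocity of joint wheel between -0.1 and 0.1 rad/s and contact force between the fingers and crank above 3 N and horizontal distance between the grasp point and crank_grip below 0.018 m and distance between the grasp point and crank_grip below 0.045 m); the arm keeps its last pose, push and grip.
It fails at once if the lid is dropped or thrown (moves faster than 0.6 m/s with no finger on it) (linear speed of lid above 0.6 m/s and contact force between the fingers and lid below 0.05 N).
It fails at once if another thing on the bench is shoved (moved more than 40 mm) or upset (distance of any of pencil, tin_cup, screwdriver, flux_bottle, hammer, pliers, hacksaw from where it was at the start of the episode above 0.04 m or angle between any of tin_cup, flux_bottle's own z axis and vertical above 0.6 rad).
It also fails if it takes over 72 s, if anything falls off the work surface, if the arm or the gripper's body presses on something with over 40 N, if the wrist force passes 120 N, or if a joint passes its speed limit or range.

## Working session

There is one attempt and no reset: what is moved stays moved. The work goes in short steps, Python scripts to look and compute and a shell command to move; the robot and the scene stay as the last step left them, time stands still between calls to the robot, and variables do not carry over. Pictures are saved under pics/ and viewed, about 8 in all and at most 12, crops included, and the job is handed in when it is done.

```bash
mkdir -p pics; ls; python3 - <<'E'
from plant import r
import cv2,pickle
s=r.get_state();print(s)
for n in("side","top"):
    d=r.snapshot(n);pickle.dump(d,open(f'{n}.pkl','wb'));cv2.imwrite(f'pics/{n}0.png',d["image"][:,:,::-1])
    print(n,d["mtx"],d["R"],d["t"])
E
```

```text
pics
{'clock': 0.0, 'q': array([-1.16817862,  0.6899754 , -0.19451074,  1.56638611,  0.15728138,
        0.90248638, -0.21505475]), 'qd': array([-0.00012753,  0.00029527, -0.0011756 , -0.00171373,  0.0002355 ,
        0.00052616,  0.00022454]), 'joint_torque': array([ 1.08248862e-04, -5.27571094e+01, -1.26662057e+00, -1.53427362e+01,
       -5.25945006e-02,  6.62770180e-03,  1.82245631e-04]), 'tool_pos': array([0.2251338 , 0.58235895, 0.24590408]), 'eef_rot': array([ 8.24742096e-01,  5.65508271e-01, -7.32523642e-04,  5.77526372e-04]), 'contact_force': array([ 1.00886417,  0.62585243, -0.58304302]), 'moment': array([-0.03659024,  0.04219616,  0.05782444]), 'opening': 0.9951361900053706}
side [[488.19765013   0.         253.44394288]
 [  0.         488.19765013 190.67251603]
 [  0.           0.           1.        ]] [[ 0.83989596 -0.54254037 -0.01499089]
 [-0.26978439 -0.39336277 -0.87890962]
 [ 0.47094709  0.74223694 -0.47675272]] [-0.42170728  0.2374923   1.57916616]
top [[423.32898151   0.         255.37464232]
 [  0.         423.32898151 192.11215285]
 [  0.           0.           1.        ]] [[ 0.016483   -0.99980109  0.01122922]
 [-0.99854517 -0.01703689 -0.0511595 ]
 [ 0.05134063 -0.01036963 -0.99862736]] [-0.01732229  0.50073433  1.58957044]
```

View pics/top0.png

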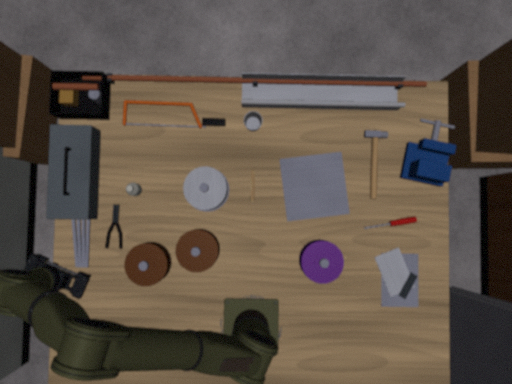

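View pics/side0.png

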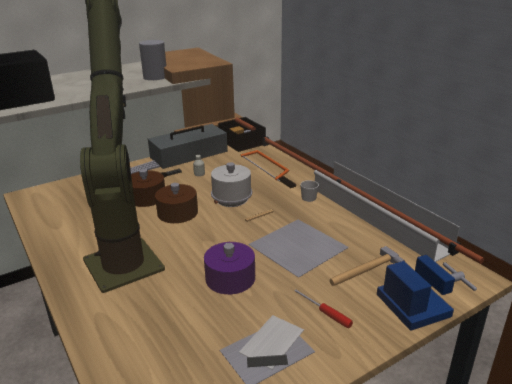

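The top view shows four lid shapes: grey at (206,188), brown at (147,264) and (197,250), and purple at (321,261). The grey one is the only bare-metal one, and it stands on a flange (side view at 231,185). The sheet is at (314,186), with the pencil between it and the lid at (252,190). Next I take an enlarged crop and measure.

```bash
cat > h.py <<'E'
import numpy as np,cv2
def ray(d,u,v):
    k=np.linalg.inv(d["mtx"])@[u,v,1]; return -d["R"].T@d["t"], d["R"].T@k
def onplane(d,u,v,z):
    o,k=ray(d,u,v); return o+k*(z-o[2])/k[2]
def tri(d1,p1,d2,p2):
    o1,k1=ray(d1,*p1);o2,k2=ray(d2,*p2)
    s=np.linalg.lstsq(np.c_[k1,-k2],o2-o1,rcond=None)[0]
    a,b=o1+s[0]*k1,o2+s[1]*k2; return (a+b)/2,np.linalg.norm(a-b)
def proj(d,X):
    c=d["mtx"]@(d["R"]@X+d["t"]); return c[:2]/c[2]
E
python3 - <<'E'
from h import *;import pickle
T=pickle.load(open('top.pkl','rb'));S=pickle.load(open('side.pkl','rb'))
a=cv2.resize(T["image"][155:225,175:265],None,fx=6,fy=6,interpolation=2)
b=cv2.resize(S["image"][155:225,190:260],None,fx=6,fy=6,interpolation=2)
h=max(a.shape[0],b.shape[0])
o=np.hstack([a,b[:a.shape[0]]]);o=cv2.resize(o,(800,int(o.shape[0]*800/o.shape[1])));cv2.imwrite('pics/crop.png',o[:,:,::-1])
print(o.shape)
hsv=cv2.cvtColor(T["image"],cv2.COLOR_RGB2HSV)
m=((hsv[:,:,1]<60)&(hsv[:,:,2]>85)).astype(np.uint8)
m=cv2.morphologyEx(m,cv2.MORPH_OPEN,np.ones((3,3)))
for c in cv2.findContours(m,0,2)[0]:
    if cv2.contourArea(c)>800:
        (x,y),(w,hh),an=cv2.minAreaRect(c);print((x,y),(w,hh),an,onplane(T,x,y,.002),cv2.minEnclosingCircle(c))
        if 280<x<350: print([onplane(T,*p,.002).round(3) for p in cv2.boxPoints(cv2.minAreaRect(c))])
E
```

```text
(350, 800, 3)
(396.5, 277.0) (60.0, 43.0) 90.0 [ 0.18882222 -0.54867505  0.002     ] ((397.74224853515625, 280.0652160644531), 33.11117935180664)
(44.69681930541992, 225.98916625976562) (18.80943489074707, 69.59847259521484) 2.0454084873199463 [0.35992417 0.78402536 0.002     ] ((45.0, 226.0), 35.6932373046875)
(464.512451171875, 230.0090789794922) (34.156856536865234, 121.0604476928711) 2.4470486640930176 [ 0.37038224 -0.80920662  0.002     ] ((465.5, 230.5), 61.98800277709961)
(205.08596801757812, 188.09234619140625) (45.88999557495117, 44.772674560546875) 28.610462188720703 [0.51357401 0.1827021  0.002     ] ((205.61947631835938, 188.5479736328125), 23.63408660888672)
(314.0473327636719, 185.89431762695312) (64.2987060546875, 64.13984680175781) 83.1572265625 [ 0.52911994 -0.23275924  0.002     ] ((314.0, 186.0), 44.20417022705078)
[array([ 0.635, -0.095,  0.002]), array([ 0.668, -0.339,  0.002]), array([ 0.424, -0.37 ,  0.002]), array([ 0.391, -0.127,  0.002])]
(323.01312255859375, 94.45231628417969) (164.43264770507812, 21.393842697143555) 1.3748347759246826 [ 0.8837619  -0.26413112  0.002     ] ((323.0, 95.0), 82.60760498046875)
[array([0.843, 0.054, 0.002]), array([0.927, 0.053, 0.002]), array([ 0.924, -0.584,  0.002]), array([ 0.84 , -0.582,  0.002])]
(255.5, 40.0) (80.0, 511.0) 90.0 [1.09283036e+00 2.26602163e-04 2.00000000e-03] ((255.5, 19.5), 256.2431335449219)
```

View pics/crop.png

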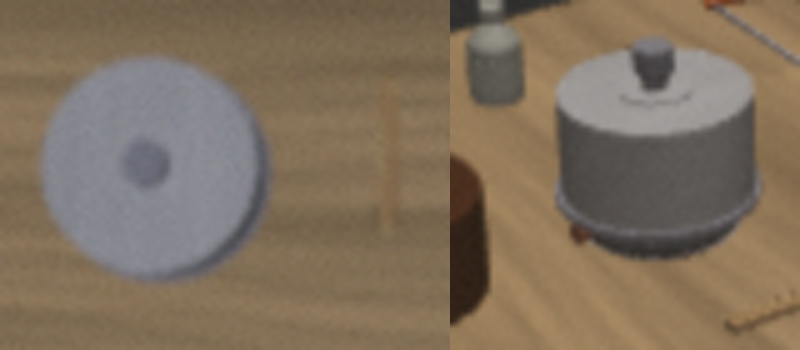

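The crop confirms the grey metal lid with a steel knob, seated on a flanged valve whose pipe stub is visible. The knob is at top view (203.6,187.2) and side view (230.2,165). Next I triangulate it.

```bash
cat >> h.py <<'E'
from scipy.spatial.transform import Rotation as Ro
def go(s,X,yaw=None):
    "shift in tool axes and turn to a straight-down pose at world X, jaw axis at yaw"
    R0=Ro.from_quat(s["eef_rot"]); M=R0.as_matrix()
    y0=np.arctan2(M[1,0],M[0,0])
    if yaw is None: yaw=y0
    R1=Ro.from_euler('z',yaw)*Ro.from_euler('x',np.pi)
    sh=M.T@(np.array(X)-s["tool_pos"]); tr=(R0.inv()*R1).as_rotvec()
    print('yaw now',y0.round(3),'turn',tr.round(3),'shift',sh.round(4))
E
python3 - <<'E'
from h import *;import pickle
from plant import r
T=pickle.load(open('top.pkl','rb'));S=pickle.load(open('side.pkl','rb'))
print(tri(T,(203.6,187.2),S,(230.2,165)))
print(onplane(T,203.6,187.2,.156))
s=r.get_state();go(s,[.519,.181,.25]);go(s,[.519,.181,.25],0);go(s,[.519,.181,.25],1.57)
E
```

```text
(array([0.50848776, 0.17154779, 0.14948964]), np.float64(0.001370450287847937))
[0.50749466 0.17115507 0.156     ]
yaw now 1.202 turn [0.    0.002 0.   ] shift [-0.2685  0.4188 -0.0035]
yaw now 1.202 turn [1.000e-03 1.000e-03 1.202e+00] shift [-0.2685  0.4188 -0.0035]
yaw now 1.202 turn [-0.     0.002 -0.368] shift [-0.2685  0.4188 -0.0035]
```

```bash
python3 - <<'E'
from h import *
from plant import r
s=r.get_state();go(s,[.508,.171,.27])
print(r.snapshot("wrist")["T_tool_cam"].round(3))
E
```

```text
yaw now 1.202 turn [0.    0.002 0.   ] shift [-0.2819  0.4121 -0.0235]
[[ 1.     0.001  0.    -0.001]
 [-0.001  0.946  0.324 -0.085]
 [ 0.    -0.324  0.946 -0.138]
 [ 0.     0.     0.     1.   ]]
```

```bash
python3 -m pendant '[[[0,0,0],[-0.01,0.015,-0.023],1],[[0,0,0],[-0.035,0.05,-0.023],1],[[0,0,0],[-0.06,0.09,-0.023],1],[[0,0,0],[-0.09,0.13,-0.023],1],[[0,0,0],[-0.12,0.17,-0.023],1],[[0,0,0],[-0.145,0.21,-0.023],1],[[0,0,0],[-0.17,0.25,-0.023],1],[[0,0,0],[-0.2,0.29,-0.023],1],[[0,0,0],[-0.225,0.33,-0.023],1],[[0,0,0],[-0.245,0.36,-0.023],1]]' 40
python3 -m pendant '[[[0,0,0],[-0.02,0.03,0],1],[[0,0,0],[-0.034,0.046,0],1],[[0,0,0],[-0.037,0.052,0],1],[[0,0,0],[-0.037,0.052,0],1],[[0,0,0],[-0.037,0.052,0],1]]'
python3 - <<'E'
from h import *;import pickle
from plant import r
s=r.get_state();w=r.snapshot("wrist");pickle.dump((s,w),open('w1.pkl','wb'))
print(s["q"].round(2),s["contact_force"])
go(s,[.508,.171,.134])
M=np.eye(4);M[:3,:3]=Ro.from_quat(s["eef_rot"]).as_matrix();M[:3,3]=s["tool_pos"]
C=np.linalg.inv(M@w["T_tool_cam"]);w["R"],w["t"]=C[:3,:3],C[:3,3]
print(proj(w,[.508,.171,.145]))
cv2.imwrite('pics/w1.png',w["image"][:,:,::-1])
E
```

```text
clock: 1.15
tool_pos: [0.4743, 0.2214, 0.2696]
eef_rot: [0.826, 0.564, -0.0, 0.001]
contact_force: [1.1, -0.1, -0.2]
opening: 1.0
clock: 1.65
tool_pos: [0.5071, 0.1732, 0.2697]
eef_rot: [0.824, 0.566, 0.0, -0.001]
contact_force: [0.3, 0.3, -0.1]
opening: 0.999
[-0.26  0.55 -0.24  1.81  0.17  0.81  0.61] [ 0.33108895  0.2634689  -0.09814166]
yaw now 1.204 turn [-0.001 -0.001  0.   ] shift [-0.0018  0.0017  0.1357]
[258.06745996 190.75629387]
```

View pics/w1.png

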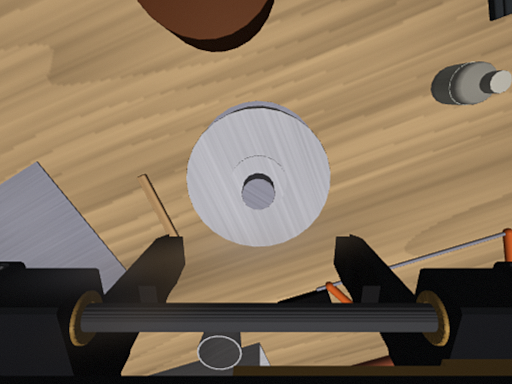

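The wrist view shows the grey lid with its knob top at (258,194), midway between the jaws. I check its position and height against the first views, then go down.

```bash
python3 - <<'E'
from h import *;import pickle
s,w=pickle.load(open('w1.pkl','rb'))
T=pickle.load(open('top.pkl','rb'))
M=np.eye(4);M[:3,:3]=Ro.from_quat(s["eef_rot"]).as_matrix();M[:3,3]=s["tool_pos"]
C=np.linalg.inv(M@w["T_tool_cam"]);w["R"],w["t"]=C[:3,:3],C[:3,3]
print(tri(w,(258,194),T,(203.6,187.2)))
P=onplane(w,258,194,.156);print(P);go(s,[P[0],P[1],.134])
E
```

```text
(array([0.50748915, 0.17113547, 0.15629832]), np.float64(3.726956896519442e-05))
[0.5075974  0.17111156 0.156     ]
yaw now 1.204 turn [-0.001 -0.001  0.   ] shift [-0.0019  0.0013  0.1357]
```

```bash
python3 -m pendant '[[[0,0,0],[-0.002,0.001,0.03],1],[[0,0,0],[-0.002,0.001,0.07],1],[[0,0,0],[-0.002,0.001,0.105],1],[[0,0,0],[-0.002,0.001,0.127],1],[[0,0,0],[-0.002,0.001,0.136],1],[[0,0,0],[-0.002,0.001,0.136],0.5],[[0,0,0],[-0.002,0.001,0.136],0.2],[[0,0,0],[-0.002,0.001,0.136],0.2],[[0,0,0],[-0.002,0.001,0.136],0.2],[[0,0,0],[-0.002,0.001,0.136],0.2]]' 40
python3 -m pendant '[[[0,0,0],[0,0,0],0.2],[[0,0,0],[0,0,0],0.2],[[0,0,0],[0,0,-0.004],0.2],[[0,0,0],[0,0,-0.012],0.2],[[0,0,0],[0,0,-0.022],0.2]]'
```

```text
clock: 2.7
tool_pos: [0.5086, 0.1693, 0.1345]
eef_rot: [0.825, 0.565, 0.001, 0.0]
contact_force: [-0.3, -0.7, -0.3]
opening: 0.57
clock: 3.2
tool_pos: [0.5079, 0.1695, 0.156]
eef_rot: [0.825, 0.566, -0.0, -0.0]
contact_force: [0.7, 1.1, -4.1]
opening: 0.343
```

```bash
python3 -m pendant '[[[0,0,0],[0,0,-0.012],0.2],[[0,0,0],[0,0,-0.028],0.2],[[0,0,0],[0,0,-0.046],0.2],[[0,0,0],[0,0,-0.062],0.2],[[0,0,0],[0,0,-0.073],0.2],[[0,0,0],[0,0,-0.077],0.2],[[0,0,0],[0,0,-0.077],0.2],[[0,0,0],[0,0,-0.077],0.2]]'
python3 - <<'E'
from h import *;import pickle
from plant import r
s=r.get_state();print(s["contact_force"],s["q"].round(2))
T=pickle.load(open('top.pkl','rb'))
# sheet centre, two views
S=pickle.load(open('side.pkl','rb'))
hsv=cv2.cvtColor(S["image"],cv2.COLOR_RGB2HSV)
m=((hsv[:,:,1]<60)&(hsv[:,:,2]>85)).astype(np.uint8);m[:,:248]=0;m[:215]=0;m[275:]=0;m[:,352:]=0
c=max(cv2.findContours(m,0,2)[0],key=cv2.contourArea)
q=cv2.approxPolyDP(c,6,True)[:,0];W=[onplane(S,*p,.002).round(3) for p in q];print(W,np.mean(W,0))
a=onplane(T,314.05,185.9,.002);print(a)
go(s,[a[0],a[1],s["tool_pos"][2]])
t=r.snapshot("top");cv2.imwrite('pics/t2.png',cv2.resize(t["image"][140:260,160:360],None,fx=4,fy=4)[:,:,::-1])
E
```

```text
clock: 4.0
tool_pos: [0.5077, 0.1689, 0.2322]
eef_rot: [0.825, 0.565, -0.001, -0.0]
contact_force: [-0.6, 0.8, -3.7]
opening: 0.348
[-0.63440751  0.82448059 -3.65336216] [-0.26  0.59 -0.23  1.85  0.2   0.72  0.6 ]
[array([ 0.397, -0.135,  0.002]), array([ 0.425, -0.351,  0.002]), array([ 0.66 , -0.335,  0.002]), array([ 0.633, -0.101,  0.002])] [ 0.52875 -0.2305   0.002  ]
[ 0.52909836 -0.23276965  0.002     ]
yaw now 1.202 turn [-0.001  0.001 -0.   ] shift [-3.669e-01  1.648e-01  2.000e-04]
```

View pics/t2.png

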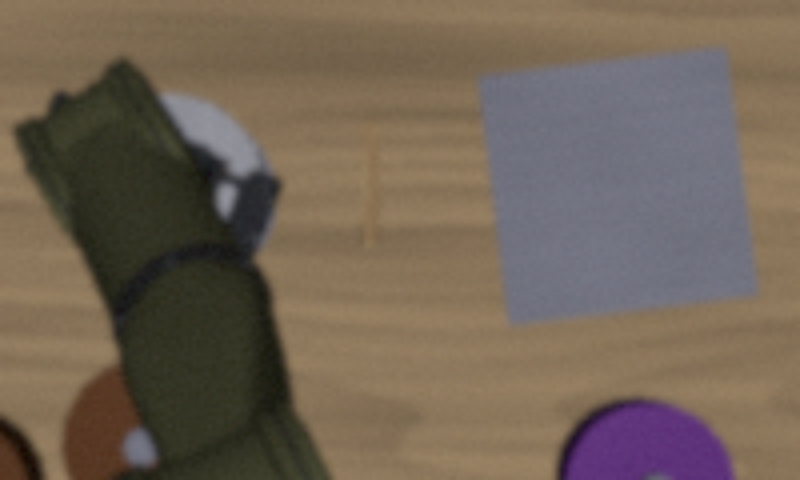

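The crop shows the lid held in the jaws at about (225,170), with the sheet bare, its corners around (480,75) to (757,293). Both views put the sheet centre within 2 mm of (0.529,-0.232). I carry the lid across.

```bash
python3 -m pendant '[[[0,0,0],[-0.01,0.004,0],0.2],[[0,0,0],[-0.03,0.013,0],0.2],[[0,0,0],[-0.06,0.027,0],0.2],[[0,0,0],[-0.09,0.04,0],0.2],[[0,0,0],[-0.12,0.054,0],0.2],[[0,0,0],[-0.15,0.067,0],0.2],[[0,0,0],[-0.18,0.081,0],0.2],[[0,0,0],[-0.21,0.094,0],0.2],[[0,0,0],[-0.24,0.108,0],0.2],[[0,0,0],[-0.27,0.121,0],0.2]]'
python3 -m pendant '[[[0,0,0],[-0.03,0.014,0],0.2],[[0,0,0],[-0.06,0.027,0],0.2],[[0,0,0],[-0.08,0.037,0],0.2],[[0,0,0],[-0.092,0.042,0],0.2],[[0,0,0],[-0.097,0.044,0],0.2],[[0,0,0],[-0.097,0.044,0],0.2],[[0,0,0],[-0.097,0.044,0],0.2]]'
python3 - <<'E'
from h import *
from plant import r
s=r.get_state();print(s["q"].round(2));go(s,[.529,-.232,.1035])
t=r.snapshot("side");cv2.imwrite('pics/s3.png',cv2.resize(t["image"][120:300,170:390],None,fx=3,fy=3)[:,:,::-1])
E
```

```text
clock: 5.05
tool_pos: [0.5229, -0.1286, 0.2321]
eef_rot: [0.825, 0.565, -0.001, -0.0]
contact_force: [-0.4, -0.6, -3.0]
opening: 0.351
clock: 5.75
tool_pos: [0.5298, -0.2308, 0.2326]
eef_rot: [0.824, 0.566, 0.0, -0.001]
contact_force: [0.2, 1.7, -3.7]
opening: 0.346
[ 0.5   0.65 -0.29  1.72  0.24  0.8   1.31]
yaw now 1.204 turn [-0.001 -0.001  0.   ] shift [-0.0016 -0.0002  0.1291]
```

View pics/s3.png

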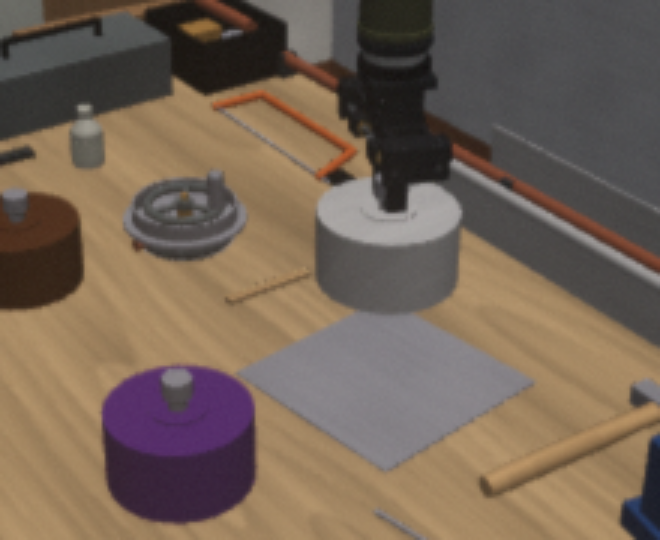

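The view shows the lid hanging level at (388,240) over the sheet, and the open valve with its crank handle at (216,190). I lower the lid.

```bash
python3 -m pendant '[[[0,0,0],[0,0,0.01],0.2],[[0,0,0],[0,0,0.03],0.2],[[0,0,0],[0,0,0.055],0.2],[[0,0,0],[0,0,0.08],0.2],[[0,0,0],[0,0,0.1],0.2],[[0,0,0],[0,0,0.114],0.2],[[0,0,0],[0,0,0.12],0.2],[[0,0,0],[0,0,0.124],0.2],[[0,0,0],[0,0,0.127],0.2],[[0,0,0],[0,0,0.127],0.2]]'
python3 -m pendant '[[[0,0,0],[0,0,0.001],0.2],[[0,0,0],[0,0,0.002],0.2],[[0,0,0],[0,0,0.003],0.2],[[0,0,0],[0,0,0.003],0.2],[[0,0,0],[0,0,0.003],0.2]]'
```

```text
clock: 6.8
tool_pos: [0.5301, -0.2326, 0.106]
eef_rot: [0.825, 0.565, 0.0, 0.0]
contact_force: [-0.8, 0.2, -3.6]
opening: 0.342
clock: 7.3
tool_pos: [0.5298, -0.2326, 0.1027]
eef_rot: [0.825, 0.565, 0.0, -0.0]
contact_force: [0.2, 0.8, -3.4]
opening: 0.348
```

```bash
python3 -m pendant '[[[0,0,0],[0,0,0.001],0.2],[[0,0,0],[0,0,0.002],0.2],[[0,0,0],[0,0,0.002],0.2],[[0,0,0],[0,0,0.002],0.2]]'
```

```text
clock: 7.7
tool_pos: [0.5299, -0.2326, 0.1024]
eef_rot: [0.825, 0.565, 0.0, 0.0]
contact_force: [-3.9, 0.3, 11.0]
opening: 0.348
```

```bash
python3 -m pendant '[[[0,0,0],[0,0,-0.001],0.2],[[0,0,0],[0,0,-0.001],0.4],[[0,0,0],[0,0,-0.001],0.6],[[0,0,0],[0,0,-0.001],0.9],[[0,0,0],[0,0,-0.001],0.9],[[0,0,0],[0,0,-0.001],0.9],[[0,0,0],[0,0,-0.001],0.9],[[0,0,0],[0,0,-0.001],0.9]]'
```

```text
clock: 8.5
tool_pos: [0.5298, -0.2326, 0.1016]
eef_rot: [0.825, 0.565, 0.0, -0.0]
contact_force: [-0.6, 0.5, -0.1]
opening: 0.895
```

```bash
python3 -m pendant '[[[0,0,0],[0,0,-0.01],0.9],[[0,0,0],[0,0,-0.035],0.9],[[0,0,0],[0,0,-0.07],0.9],[[0,0,0],[0,0,-0.1],0.9],[[0,0,0],[0,0,-0.12],0.9],[[0,0,0],[0,0,-0.12],0.9]]'
python3 - <<'E'
from h import *;import pickle
from plant import r
s=r.get_state();t=r.snapshot("top");d=r.snapshot("side");w=r.snapshot("wrist")
M=np.eye(4);M[:3,:3]=Ro.from_quat(s["eef_rot"]).as_matrix();M[:3,3]=s["tool_pos"]
C=np.linalg.inv(M@w["T_tool_cam"]);w["R"],w["t"]=C[:3,:3],C[:3,3]
pickle.dump((t,d,w),open('open.pkl','wb'))
a=cv2.resize(t["image"][150:225,170:240],None,fx=6,fy=6,interpolation=2)
b=cv2.resize(d["image"][160:235,200:270],None,fx=6,fy=6,interpolation=2)
o=np.hstack([a,b]);print(o.shape);o=o[:,:]
o=cv2.resize(o,(784,420))
w2=cv2.resize(w["image"],(240,180));o[-180:,-240:]=w2
cv2.imwrite('pics/o4.png',o[:,:,::-1])
print(s)
E
```

```text
clock: 9.1
tool_pos: [0.5316, -0.2331, 0.2253]
eef_rot: [0.825, 0.565, 0.002, 0.003]
contact_force: [0.5, -0.5, 0.1]
opening: 0.897
(450, 840, 3)
{'clock': 9.1, 'q': array([ 0.50165242,  0.6606919 , -0.28523451,  1.73050288,  0.24878838,
        0.77900308,  1.29820285]), 'qd': array([-0.00560792,  0.05171553,  0.01498836,  0.05025185,  0.01149841,
       -0.03989251, -0.00927958]), 'joint_torque': array([  0.24495522, -50.17972827,  -2.22043455, -13.48186165,
        -0.06883114,   0.42956726,   0.07272423]), 'tool_pos': array([ 0.53164701, -0.23314505,  0.22529546]), 'eef_rot': array([0.82484237, 0.56535254, 0.00205229, 0.00271378]), 'contact_force': array([ 0.45010356, -0.4983896 ,  0.07664794]), 'moment': array([ 0.02165019, -0.06318551, -0.00628643]), 'opening': 0.897404085346112}
```

View pics/o4.png

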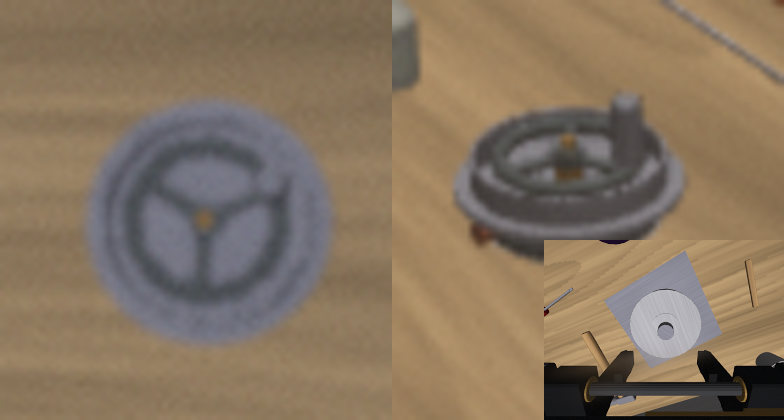

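The left crop shows the open wheel, with the hub at (203,219) and the crank top at (272,182). In the side crop the crank top is at (627,97). In the wrist inset the lid stands centred on the sheet.

```bash
python3 - <<'E'
from h import *;import pickle
from plant import r
t,d,w=pickle.load(open('open.pkl','rb'))
P,e=tri(t,(218.2,182),d,(241.5,176.8));print(P,e,onplane(t,218.2,182,.11),onplane(t,205.8,188.7,.065))
c=np.array([.5075,.171]);v=P[:2]-c;print(np.linalg.norm(v),np.degrees(np.arctan2(v[1],v[0])))
s=r.get_state();go(s,[P[0],P[1],.2])
E
```

```text
[0.52980836 0.12456625 0.11219849] 0.0005906164652888974 [0.52971491 0.12488531 0.11      ] [0.50768157 0.1732     0.065     ]
0.051514622362194715 -64.33878021490662
yaw now 1.202 turn [-0.001  0.    -0.   ] shift [ 0.3333 -0.1281  0.0213]
```

```bash
python3 -m pendant '[[[0,0,0],[0.01,-0.004,0],0.9],[[0,0,0],[0.04,-0.015,0],0.9],[[0,0,0],[0.08,-0.031,0],0.9],[[0,0,0],[0.12,-0.046,0],0.9],[[0,0,0],[0.16,-0.062,0.005],0.9],[[0,0,0],[0.2,-0.077,0.01],0.9],[[0,0,0],[0.24,-0.092,0.015],0.9],[[0,0,0],[0.28,-0.108,0.02],0.9],[[0,0,0],[0.315,-0.121,0.025],0.9],[[0,0,0],[0.333,-0.128,0.025],0.9]]'
python3 -m pendant '[[[0,0,0],[0,0,0],0.8],[[0,0,0],[0,0,0],0.8],[[0,0,0],[0,0,0],0.8]]'
python3 - <<'E'
from h import *
from plant import r
s=r.get_state();print(s["q"].round(2));go(s,[.5297,.1247,.079])
w=r.snapshot("wrist")
M=np.eye(4);M[:3,:3]=Ro.from_quat(s["eef_rot"]).as_matrix();M[:3,3]=s["tool_pos"]
C=np.linalg.inv(M@w["T_tool_cam"]);w["R"],w["t"]=C[:3,:3],C[:3,3]
print("crank top px",proj(w,[.5297,.1247,.11]),"axis",proj(w,[.5077,.171,.065]))
import pickle;pickle.dump(w,open('w5.pkl','wb'))
cv2.imwrite('pics/w5.png',w["image"][:,:,::-1])
E
```

```text
clock: 10.25
tool_pos: [0.5284, 0.1296, 0.1952]
eef_rot: [0.823, 0.568, -0.001, -0.002]
contact_force: [0.2, -0.7, 0.3]
opening: 0.9
clock: 10.55
tool_pos: [0.5301, 0.1222, 0.1963]
eef_rot: [0.825, 0.565, -0.001, 0.0]
contact_force: [-1.0, -0.3, -0.6]
opening: 0.801
[-0.18  0.66 -0.21  1.86  0.22  0.65  0.67]
yaw now 1.2 turn [-0.     0.002 -0.   ] shift [ 0.0024 -0.0013  0.1173]
crank top px [262.91229591 201.61500776] axis [299.52915564 148.42986555]
```

View pics/w5.png

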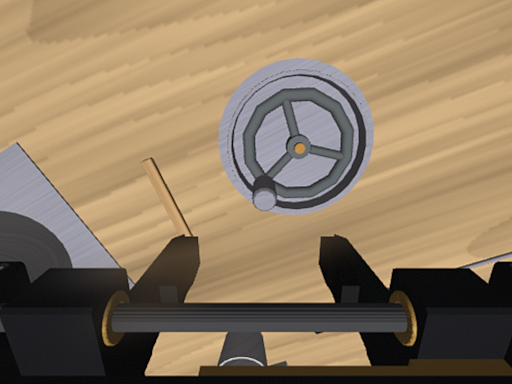

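The wrist view shows the crank top at (264,200) and the hub at (300,148), matching the predictions. I descend and grip.

```bash
python3 -m pendant '[[[0,0,0],[0.002,-0.001,0.02],0.8],[[0,0,0],[0.002,-0.001,0.055],0.8],[[0,0,0],[0.002,-0.001,0.09],0.8],[[0,0,0],[0.002,-0.001,0.11],0.8],[[0,0,0],[0.002,-0.001,0.116],0.8],[[0,0,0],[0.002,-0.001,0.116],0.4],[[0,0,0],[0.002,-0.001,0.116],0.1],[[0,0,0],[0.002,-0.001,0.116],0.1],[[0,0,0],[0.002,-0.001,0.116],0.1],[[0,0,0],[0.002,-0.001,0.116],0.1]]' 40
python3 -m pendant '[[[0,0,0],[0,0,0],0.1],[[0,0,0],[0,0,0],0.1],[[0,0,0],[0,0,0],0.1],[[0,0,0],[0,0,0],0.1],[[0,0,0],[0,0,0],0.1]]'
python3 - <<'E'
from h import *
from plant import r
s=r.get_state();M=Ro.from_quat(s["eef_rot"]).as_matrix()
print(s["tool_pos"],s["contact_force"],s["opening"])
c=np.array([.5077,.171]);v=s["tool_pos"][:2]-c
print(np.linalg.norm(v),np.degrees(np.arctan2(v[1],v[0])))
rel=-v
u=M.T@np.array([v[0],v[1],0]);print("radius vec in tool",u)
# tool-frame polar angle a; world angle th -> tool angle; cw from above
ph=np.arctan2(u[1],u[0]);print('phi',np.degrees(ph))
E
```

```text
clock: 11.6
tool_pos: [0.5306, 0.1265, 0.0814]
eef_rot: [0.825, 0.565, 0.001, 0.0]
contact_force: [0.0, -0.7, 0.4]
opening: 0.369
clock: 12.1
tool_pos: [0.5304, 0.1266, 0.081]
eef_rot: [0.825, 0.566, 0.0, -0.0]
contact_force: [0.2, 0.2, 3.6]
opening: 0.235
[0.53041367 0.12663799 0.08095005] [0.18276545 0.17108665 3.64694093] 0.23474518687584808
0.04983872716017814 -62.88722788717369
radius vec in tool [-3.31960977e-02  3.71741551e-02 -4.29280652e-06]
phi 131.76449119608225
```

```bash
cat > tab.py <<'E'
import sys,numpy as np
# rows for arcs: start phi (tool polar angle, + = clockwise from above), step deg, rows
p0,st,n=map(float,sys.argv[1:4]);a=np.radians(p0);b=np.radians(p0+st*np.arange(1,n+1))
for q,x,y in zip(np.degrees(b),.05*(np.cos(b)-np.cos(a)),.05*(np.sin(b)-np.sin(a))): print('%.0f [%.4f,%.4f]'%(q,x,y),end='; ')
print()
E
cat > chk.py <<'E'
from h import *
from plant import r
import sys
s=r.get_state();v=s["tool_pos"][:2]-[.5077,.171];n=v/np.linalg.norm(v);t=np.array([n[1],-n[0]]) # clockwise tangent
M=Ro.from_quat(s["eef_rot"]).as_matrix();u=M[:2,:2].T@v
f=s["contact_force"][:2];F=f@t
print('t%.2f phi %.1f r %.1f mm tang %.1f rad %.1f open %.3f'%(s["clock"],np.degrees(np.arctan2(u[1],u[0]))%360,np.linalg.norm(v)*1e3,F,f@n,s["opening"]))
sys.exit(abs(F)>float(sys.argv[1] if len(sys.argv)>1 else 6))
E
python3 tab.py 131.8 10 8; for p in 212 222 232 242 252 262 272 282 292 302 312 322 332 342 352 2 12 22 32 42 52 62 72 82 92 102 112 122 132; do python3 tab.py $p 10 1;done
```

```text
142 [-0.0060,-0.0064]; 152 [-0.0107,-0.0136]; 162 [-0.0142,-0.0217]; 172 [-0.0162,-0.0301]; 182 [-0.0166,-0.0388]; 192 [-0.0156,-0.0475]; 202 [-0.0131,-0.0558]; 212 [-0.0092,-0.0636]; 
222 [0.0052,-0.0070]; 
232 [0.0064,-0.0059]; 
242 [0.0073,-0.0047]; 
252 [0.0080,-0.0034]; 
262 [0.0085,-0.0020]; 
272 [0.0087,-0.0005]; 
282 [0.0087,0.0011]; 
292 [0.0083,0.0025]; 
302 [0.0078,0.0040]; 
312 [0.0070,0.0052]; 
322 [0.0059,0.0064]; 
332 [0.0047,0.0073]; 
342 [0.0034,0.0080]; 
352 [0.0020,0.0085]; 
362 [0.0005,0.0087]; 
12 [-0.0011,0.0087]; 
22 [-0.0025,0.0083]; 
32 [-0.0040,0.0078]; 
42 [-0.0052,0.0070]; 
52 [-0.0064,0.0059]; 
62 [-0.0073,0.0047]; 
72 [-0.0080,0.0034]; 
82 [-0.0085,0.0020]; 
92 [-0.0087,0.0005]; 
102 [-0.0087,-0.0011]; 
112 [-0.0083,-0.0025]; 
122 [-0.0078,-0.0040]; 
132 [-0.0070,-0.0052]; 
142 [-0.0059,-0.0064];
```

```bash
python3 -m pendant '[[[0,0,0],[-0.003,-0.0032,0],0.1],[[0,0,0],[-0.006,-0.0064,0],0.1],[[0,0,0],[-0.0107,-0.0136,0],0.1],[[0,0,0],[-0.0142,-0.0217,0],0.1],[[0,0,0],[-0.0162,-0.0301,0],0.1],[[0,0,0],[-0.0166,-0.0388,0],0.1],[[0,0,0],[-0.0156,-0.0475,0],0.1],[[0,0,0],[-0.0131,-0.0558,0],0.1],[[0,0,0],[-0.0092,-0.0636,0],0.1],[[0,0,0],[-0.0092,-0.0636,0],0.1]]' 12; python3 chk.py
```

```text
clock: 13.1
tool_pos: [0.4675, 0.1425, 0.0809]
eef_rot: [0.824, 0.566, 0.001, -0.0]
contact_force: [2.8, 4.9, 2.3]
opening: 0.239
t13.10 phi 213.6 r 49.2 mm tang 2.4 rad -5.1 open 0.239False
```

```bash
sed -i 's/sys.exit(abs(F)>\(.*\))$/sys.exit(int(abs(F)>\1))/' chk.py; tail -1 chk.py
python3 -m pendant '[[[0,0,0],[0.0026,-0.0035,0],0.1],[[0,0,0],[0.0052,-0.007,0],0.1]]' >/dev/null; python3 chk.py &&
python3 -m pendant '[[[0,0,0],[0.0032,-0.003,0],0.1],[[0,0,0],[0.0064,-0.0059,0],0.1]]' >/dev/null && python3 chk.py &&
python3 -m pendant '[[[0,0,0],[0.0037,-0.0024,0],0.1],[[0,0,0],[0.0073,-0.0047,0],0.1]]' >/dev/null && python3 chk.py &&
python3 -m pendant '[[[0,0,0],[0.004,-0.0017,0],0.1],[[0,0,0],[0.008,-0.0034,0],0.1]]' >/dev/null && python3 chk.py &&
python3 -m pendant '[[[0,0,0],[0.0043,-0.001,0],0.1],[[0,0,0],[0.0085,-0.002,0],0.1]]' >/dev/null && python3 chk.py &&
python3 -m pendant '[[[0,0,0],[0.0043,-0.0003,0],0.1],[[0,0,0],[0.0087,-0.0005,0],0.1]]' >/dev/null && python3 chk.py &&
python3 -m pendant '[[[0,0,0],[0.0043,0.0005,0],0.1],[[0,0,0],[0.0087,0.0011,0],0.1]]' >/dev/null && python3 chk.py &&
python3 -m pendant '[[[0,0,0],[0.0042,0.0012,0],0.1],[[0,0,0],[0.0083,0.0025,0],0.1]]' >/dev/null && python3 chk.py &&
python3 -m pendant '[[[0,0,0],[0.0039,0.002,0],0.1],[[0,0,0],[0.0078,0.004,0],0.1]]' >/dev/null && python3 chk.py
```

```text
sys.exit(int(abs(F)>float(sys.argv[1] if len(sys.argv)>1 else 6)))
t13.30 phi 220.9 r 49.3 mm tang -1.5 rad -7.2 open 0.244
t13.50 phi 230.4 r 49.3 mm tang -3.5 rad -6.9 open 0.244
t13.70 phi 239.8 r 49.4 mm tang -2.8 rad -4.9 open 0.242
t13.90 phi 249.1 r 49.5 mm tang -3.3 rad -5.1 open 0.241
t14.10 phi 258.3 r 49.6 mm tang -2.5 rad -5.3 open 0.243
t14.30 phi 267.6 r 49.7 mm tang -3.2 rad -4.5 open 0.239
t14.50 phi 277.1 r 49.7 mm tang -3.0 rad -2.4 open 0.240
t14.70 phi 286.7 r 49.8 mm tang -2.6 rad -0.9 open 0.245
t14.90 phi 296.8 r 50.0 mm tang -2.3 rad 0.6 open 0.243
```

```bash

python3 -m pendant '[[[0,0,0],[0.0035,0.0026,0],0.1],[[0,0,0],[0.007,0.0052,0],0.1]]' >/dev/null; python3 chk.py &&
python3 -m pendant '[[[0,0,0],[0.003,0.0032,0],0.1],[[0,0,0],[0.0059,0.0064,0],0.1]]' >/dev/null && python3 chk.py &&
python3 -m pendant '[[[0,0,0],[0.0024,0.0037,0],0.1],[[0,0,0],[0.0047,0.0073,0],0.1]]' >/dev/null && python3 chk.py &&
python3 -m pendant '[[[0,0,0],[0.0017,0.004,0],0.1],[[0,0,0],[0.0034,0.008,0],0.1]]' >/dev/null && python3 chk.py &&
python3 -m pendant '[[[0,0,0],[0.001,0.0043,0],0.1],[[0,0,0],[0.002,0.0085,0],0.1]]' >/dev/null && python3 chk.py &&
python3 -m pendant '[[[0,0,0],[0.0003,0.0043,0],0.1],[[0,0,0],[0.0005,0.0087,0],0.1]]' >/dev/null && python3 chk.py &&
python3 -m pendant '[[[0,0,0],[-0.0005,0.0043,0],0.1],[[0,0,0],[-0.0011,0.0087,0],0.1]]' >/dev/null && python3 chk.py &&
python3 -m pendant '[[[0,0,0],[-0.0012,0.0042,0],0.1],[[0,0,0],[-0.0025,0.0083,0],0.1]]' >/dev/null && python3 chk.py &&
python3 -m pendant '[[[0,0,0],[-0.002,0.0039,0],0.1],[[0,0,0],[-0.004,0.0078,0],0.1]]' >/dev/null && python3 chk.py &&
python3 -m pendant '[[[0,0,0],[-0.0026,0.0035,0],0.1],[[0,0,0],[-0.0052,0.007,0],0.1]]' >/dev/null && python3 chk.py &&
python3 -m pendant '[[[0,0,0],[-0.0032,0.003,0],0.1],[[0,0,0],[-0.0064,0.0059,0],0.1]]' >/dev/null && python3 chk.py &&
python3 -m pendant '[[[0,0,0],[-0.0037,0.0024,0],0.1],[[0,0,0],[-0.0073,0.0047,0],0.1]]' >/dev/null && python3 chk.py
```

```text
t15.10 phi 307.0 r 50.1 mm tang -3.3 rad 1.9 open 0.244
t15.30 phi 317.4 r 50.2 mm tang -3.1 rad 2.7 open 0.241
t15.50 phi 327.8 r 50.4 mm tang -2.9 rad 3.7 open 0.243
t15.70 phi 338.1 r 50.5 mm tang -3.0 rad 4.0 open 0.241
t15.90 phi 348.4 r 50.6 mm tang -2.2 rad 4.5 open 0.243
t16.10 phi 358.7 r 50.7 mm tang -3.3 rad 4.2 open 0.240
t16.30 phi 9.0 r 50.8 mm tang -2.6 rad 4.5 open 0.245
t16.50 phi 19.3 r 50.8 mm tang -3.1 rad 5.1 open 0.239
t16.70 phi 29.6 r 50.8 mm tang -3.2 rad 6.8 open 0.244
t16.90 phi 40.0 r 50.8 mm tang -3.3 rad 5.7 open 0.240
t17.10 phi 50.5 r 50.8 mm tang -2.8 rad 5.3 open 0.246
t17.30 phi 61.0 r 50.7 mm tang -2.1 rad 4.5 open 0.240
```

```bash

python3 -m pendant '[[[0,0,0],[-0.004,0.0017,0],0.1],[[0,0,0],[-0.008,0.0034,0],0.1]]' >/dev/null; python3 chk.py &&
python3 -m pendant '[[[0,0,0],[-0.0043,0.001,0],0.1],[[0,0,0],[-0.0085,0.002,0],0.1]]' >/dev/null && python3 chk.py &&
python3 -m pendant '[[[0,0,0],[-0.0043,0.0003,0],0.1],[[0,0,0],[-0.0087,0.0005,0],0.1]]' >/dev/null && python3 chk.py &&
python3 -m pendant '[[[0,0,0],[-0.0043,-0.0005,0],0.1],[[0,0,0],[-0.0087,-0.0011,0],0.1]]' >/dev/null && python3 chk.py &&
python3 -m pendant '[[[0,0,0],[-0.0042,-0.0012,0],0.1],[[0,0,0],[-0.0083,-0.0025,0],0.1]]' >/dev/null && python3 chk.py &&
python3 -m pendant '[[[0,0,0],[-0.0039,-0.002,0],0.1],[[0,0,0],[-0.0078,-0.004,0],0.1]]' >/dev/null && python3 chk.py &&
python3 -m pendant '[[[0,0,0],[-0.0035,-0.0026,0],0.1],[[0,0,0],[-0.007,-0.0052,0],0.1]]' >/dev/null && python3 chk.py &&
python3 -m pendant '[[[0,0,0],[-0.003,-0.0032,0],0.1],[[0,0,0],[-0.0059,-0.0064,0],0.1]]' >/dev/null && python3 chk.py
```

```text
t17.50 phi 63.6 r 50.7 mm tang -18.2 rad 5.8 open 0.242
```

```bash

python3 -m pendant '[[[0,0,0],[0,0,0],0.1],[[0,0,0],[0,0,0],0.1],[[0,0,0],[0,0,0],0.1]]'; python3 chk.py
python3 -m pendant '[[[0,0,0],[0.0045,-0.0017,0],0.1],[[0,0,0],[0.0045,-0.0017,0],0.1],[[0,0,0],[0.0045,-0.0017,0],0.1]]'; python3 chk.py
python3 - <<'E'
from h import *
from plant import r
s=r.get_state();w=r.snapshot("wrist");t=r.snapshot("top")
M=np.eye(4);M[:3,:3]=Ro.from_quat(s["eef_rot"]).as_matrix();M[:3,3]=s["tool_pos"]
C=np.linalg.inv(M@w["T_tool_cam"]);w["R"],w["t"]=C[:3,:3],C[:3,3]
print(proj(w,[.5077,.171,.065]))
cv2.imwrite('pics/w6.png',w["image"][:,:,::-1])
E
```

```text
clock: 17.8
tool_pos: [0.5582, 0.176, 0.0811]
eef_rot: [0.823, 0.568, 0.005, -0.003]
contact_force: [4.3, 13.3, -2.3]
opening: 0.243
t17.80 phi 63.5 r 50.7 mm tang -12.8 rad 5.6 open 0.243
clock: 18.1
tool_pos: [0.5581, 0.1763, 0.081]
eef_rot: [0.824, 0.566, 0.003, -0.001]
contact_force: [5.1, 6.7, 0.0]
opening: 0.242
t18.10 phi 63.1 r 50.7 mm tang -6.2 rad 5.8 open 0.242
[219.50035225 172.06836033]
```

View pics/w6.png

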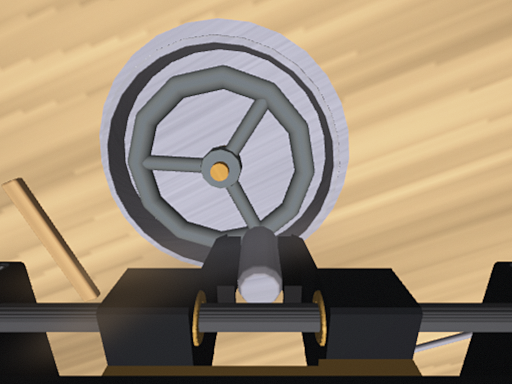

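The wrist view shows the crank handle centred between the pads at (260,270). The wheel sits against its stop with phi about 63.3° and a steady back force. It turned 291° (0.81 turn), which fits the stated start range.

```bash
for p in 67 277 127 337; do python3 tab.py $p -15 10; done; python3 tab.py 187 -15 8; python3 tab.py 187 -125 1
```

```text
52 [0.0112,-0.0066]; 37 [0.0204,-0.0159]; 22 [0.0268,-0.0273]; 7 [0.0301,-0.0399]; -8 [0.0300,-0.0530]; -23 [0.0265,-0.0656]; -38 [0.0199,-0.0768]; -53 [0.0106,-0.0860]; -68 [-0.0008,-0.0924]; -83 [-0.0134,-0.0957]; 
262 [-0.0131,0.0001]; 247 [-0.0256,0.0036]; 232 [-0.0369,0.0102]; 217 [-0.0460,0.0195]; 202 [-0.0525,0.0309]; 187 [-0.0557,0.0435]; 172 [-0.0556,0.0566]; 157 [-0.0521,0.0692]; 142 [-0.0455,0.0804]; 127 [-0.0362,0.0896]; 
112 [0.0114,0.0064]; 97 [0.0240,0.0097]; 82 [0.0370,0.0096]; 67 [0.0496,0.0061]; 52 [0.0609,-0.0005]; 37 [0.0700,-0.0098]; 22 [0.0764,-0.0212]; 7 [0.0797,-0.0338]; -8 [0.0796,-0.0469]; -23 [0.0761,-0.0595]; 
322 [-0.0066,-0.0112]; 307 [-0.0159,-0.0204]; 292 [-0.0273,-0.0268]; 277 [-0.0399,-0.0301]; 262 [-0.0530,-0.0300]; 247 [-0.0656,-0.0265]; 232 [-0.0768,-0.0199]; 217 [-0.0860,-0.0106]; 202 [-0.0924,0.0008]; 187 [-0.0957,0.0134]; 
172 [0.0001,0.0131]; 157 [0.0036,0.0256]; 142 [0.0102,0.0369]; 127 [0.0195,0.0460]; 112 [0.0309,0.0525]; 97 [0.0435,0.0557]; 82 [0.0566,0.0556]; 67 [0.0692,0.0521]; 
62 [0.0731,0.0502];
```

```bash
python3 -m pendant '[[[0,0,0],[0.0112,-0.0066,0],0.1],[[0,0,0],[0.0204,-0.0159,0],0.1],[[0,0,0],[0.0268,-0.0273,0],0.1],[[0,0,0],[0.0301,-0.0399,0],0.1],[[0,0,0],[0.03,-0.053,0],0.1],[[0,0,0],[0.0265,-0.0656,0],0.1],[[0,0,0],[0.0199,-0.0768,0],0.1],[[0,0,0],[0.0106,-0.086,0],0.1],[[0,0,0],[-0.0008,-0.0924,0],0.1],[[0,0,0],[-0.0134,-0.0957,0],0.1]]' 25 >/dev/null; python3 chk.py 15 &&
python3 -m pendant '[[[0,0,0],[-0.0131,0.0001,0],0.1],[[0,0,0],[-0.0256,0.0036,0],0.1],[[0,0,0],[-0.0369,0.0102,0],0.1],[[0,0,0],[-0.046,0.0195,0],0.1],[[0,0,0],[-0.0525,0.0309,0],0.1],[[0,0,0],[-0.0557,0.0435,0],0.1],[[0,0,0],[-0.0556,0.0566,0],0.1],[[0,0,0],[-0.0521,0.0692,0],0.1],[[0,0,0],[-0.0455,0.0804,0],0.1],[[0,0,0],[-0.0362,0.0896,0],0.1]]' >/dev/null && python3 chk.py 15
```

```text
t19.20 phi 276.5 r 49.8 mm tang 2.9 rad -7.9 open 0.240
t20.20 phi 131.7 r 49.8 mm tang 3.7 rad -0.2 open 0.239
```

```bash
python3 -m pendant '[[[0,0,0],[0.0114,0.0064,0],0.1],[[0,0,0],[0.024,0.0097,0],0.1],[[0,0,0],[0.037,0.0096,0],0.1],[[0,0,0],[0.0496,0.0061,0],0.1],[[0,0,0],[0.0609,-0.0005,0],0.1],[[0,0,0],[0.07,-0.0098,0],0.1],[[0,0,0],[0.0764,-0.0212,0],0.1],[[0,0,0],[0.0797,-0.0338,0],0.1],[[0,0,0],[0.0796,-0.0469,0],0.1],[[0,0,0],[0.0761,-0.0595,0],0.1]]' >/dev/null; python3 chk.py 15 &&
python3 -m pendant '[[[0,0,0],[-0.0066,-0.0112,0],0.1],[[0,0,0],[-0.0159,-0.0204,0],0.1],[[0,0,0],[-0.0273,-0.0268,0],0.1],[[0,0,0],[-0.0399,-0.0301,0],0.1],[[0,0,0],[-0.053,-0.03,0],0.1],[[0,0,0],[-0.0656,-0.0265,0],0.1],[[0,0,0],[-0.0768,-0.0199,0],0.1],[[0,0,0],[-0.086,-0.0106,0],0.1],[[0,0,0],[-0.0924,0.0008,0],0.1],[[0,0,0],[-0.0957,0.0134,0],0.1]]' >/dev/null && python3 chk.py 15 &&
python3 -m pendant '[[[0,0,0],[0.0001,0.0131,0],0.1],[[0,0,0],[0.0036,0.0256,0],0.1],[[0,0,0],[0.0102,0.0369,0],0.1],[[0,0,0],[0.0195,0.046,0],0.1],[[0,0,0],[0.0309,0.0525,0],0.1],[[0,0,0],[0.0435,0.0557,0],0.1],[[0,0,0],[0.0566,0.0556,0],0.1],[[0,0,0],[0.0692,0.0521,0],0.1],[[0,0,0],[0.0731,0.0502,0],0.1],[[0,0,0],[0.0731,0.0502,0],0.1]]' >/dev/null && python3 chk.py 15
python3 -m pendant '[[[0,0,0],[0,0,0],0.1],[[0,0,0],[0,0,0],0.1],[[0,0,0],[0,0,0],0.1]]'; python3 chk.py
```

```text
t21.20 phi 336.4 r 50.6 mm tang 3.3 rad -0.9 open 0.235
t22.20 phi 189.6 r 49.3 mm tang 3.1 rad -5.8 open 0.242
t23.20 phi 62.1 r 50.7 mm tang -0.1 rad 5.5 open 0.237
clock: 23.5
tool_pos: [0.5581, 0.177, 0.081]
eef_rot: [0.825, 0.565, 0.001, 0.001]
contact_force: [5.7, 1.8, 2.1]
opening: 0.24
t23.50 phi 62.1 r 50.7 mm tang -1.1 rad 5.9 open 0.240
```

The wheel is two turns open to within about 1°. I take one last look before handing in.

```bash
python3 - <<'E'
from h import *;import pickle
from plant import r
t=r.snapshot("top");d=r.snapshot("side")
T=pickle.load(open('top.pkl','rb'))
a=cv2.resize(t["image"][70:320,80:460],(800,526));cv2.imwrite('pics/end.png',a[:,:,::-1])
S=d["image"]
g=cv2.cvtColor(t["image"],cv2.COLOR_RGB2GRAY)[155:220,280:350]
c=cv2.HoughCircles(cv2.resize(g,None,fx=4,fy=4),cv2.HOUGH_GRADIENT,1,200,param1=60,param2=20,minRadius=75,maxRadius=105)
if c is not None:
    u,v,_=c[0,0];P=onplane(t,280+u/4-.4,155+v/4-.4,.086);print(c[0,0],P,(P[:2]-[.529,-.232]).round(3))
E
```

```text
[145.5 121.5  78.8] [ 0.52681881 -0.22718323  0.086     ] [-0.002  0.005]
```

View pics/end.png

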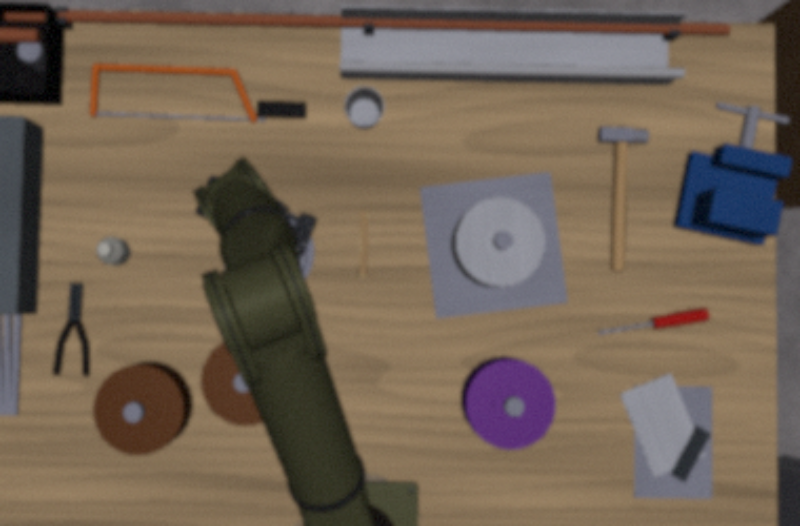

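The lid stands upright, wholly on the sheet, at (500,241). All bystanders are where they were, and the gripper is on the crank.

```bash
python3 -c "
from plant import r
print(r.finish_job())"
```

```text
the job is handed in; nothing more can be done
None
```

I did the whole task and handed it in at about 23.6 s of the 72 s allowed; the hand-in reported no verdict.

- **Lid:** I lifted the grey lid by its knob and set it down on the sheet. It was still held when it touched down, with about 11 N of contact, and I then let go. My last check put it upright and about 5 mm from the sheet's centre.
- **Wheel:** I turned the crank clockwise 291° to a firm stop, where the resisting force rose from about 3 N to 18 N. I then backed it off counter-clockwise two turns. The measured angle was about 1° (0.02 rad) past exactly two turns, against a tolerance of 0.25 rad.
- **Grip:** The gripper still holds the crank handle with a 25 N setting. A sideways force of about 6 N remains on the tool, because my estimate of the wheel's centre is off by nearly 1 mm.
- **Bystanders:** In the last picture, the other things on the bench stand where they were at the start. No check failed or disagreed.

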